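Transfer the eye-drop bottles to the examination rack in the same order

TASK

Move the four eye-drop bottles with red, green, yellow and blue caps from the grey rack into the white rack, keeping their order: counting from the black end of each rack, every bottle goes into the same-numbered compartment as it had in the grey rack, because the examiner takes them by position without looking. Keep each bottle upright and leave it standing on the floor of its compartment.

Things in the scene. Friction and masses are not known exactly. Their poses are not given: they have to be found in the camera images.
- caddy: Grey rack the bottles start in, fixed: a row of 4 open square compartments, 42 x 42 mm inside, pitch 46; walls 4 mm thick, 28 high; floor 4 mm thick; 188 x 50 mm plus a black end plate with thumb tab (20 mm more, 30 high). Origin: centre of the 188 x 50 underside; x along the row to the black end, z up. Compartment centres x = +69 (first, at the black end), +23, -23, -69 mm, y = 0.
- rack: White rack the bottles go to, fixed, empty at the start: same sizes and axes as the grey one (origin: centre of underside; x along the row to its own black end; compartment centres x = +69 (first), +23, -23, -69 mm, y = 0; floor 4 mm above the origin, walls 28 mm high), without clips. Either rack may lie left or right, turned any way round.
- bottle_red: White eye-drop bottle with red cap and band, loose, upright, 82 mm tall, about 22 g: body 28 mm diameter up to 54 mm, then cap 23 narrowing to 18 mm. Origin: centre of its underside, z up. Stands on the floor of a grey compartment, within 5 mm of its centre; body clear of the walls by 30 mm. Next bottle 46 mm away along the row: grip across the row, fingertips above the walls.
- bottle_green: White eye-drop bottle with green cap and band, loose, upright, 82 mm tall, about 22 g: body 28 mm diameter up to 54 mm, then cap 23 narrowing to 18 mm. Origin: centre of its underside, z up. Stands on the floor of a grey compartment, within 5 mm of its centre; body clear of the walls by 30 mm. Next bottle 46 mm away along the row: grip across the row, fingertips above the walls.
- bottle_yellow: White eye-drop bottle with yellow cap and band, loose, upright, 82 mm tall, about 22 g: body 28 mm diameter up to 54 mm, then cap 23 narrowing to 18 mm. Origin: centre of its underside, z up. Stands on the floor of a grey compartment, within 5 mm of its centre; body clear of the walls by 30 mm. Next bottle 46 mm away along the row: grip across the row, fingertips above the walls.
- bottle_blue: White eye-drop bottle with blue cap and band, loose, upright, 82 mm tall, about 22 g: body 28 mm diameter up to 54 mm, then cap 23 narrowing to 18 mm. Origin: centre of its underside, z up. Stands on the floor of a grey compartment, within 5 mm of its centre; body clear of the walls by 30 mm. Next bottle 46 mm away along the row: grip across the row, fingertips above the walls.
- clip_red: Red ticket clip with a white paper strip, 32 mm wide, fixed on one long rim (the -y side) of the grey rack beside the compartment where the red-capped bottle starts; it stays there. Reaches 30 mm high and 10 mm out from the wall. Origin: centre of that compartment at the height of the rack's underside; axes as the grey rack.
- clip_green: Green ticket clip with a white paper strip, 32 mm wide, fixed on one long rim (the -y side) of the grey rack beside the compartment where the green-capped bottle starts; it stays there. Reaches 30 mm high and 10 mm out from the wall. Origin: centre of that compartment at the height of the rack's underside; axes as the grey rack.
- clip_yellow: Yellow ticket clip with a white paper strip, 32 mm wide, fixed on one long rim (the -y side) of the grey rack beside the compartment where the yellow-capped bottle starts; it stays there. Reaches 30 mm high and 10 mm out from the wall. Origin: centre of that compartment at the height of the rack's underside; axes as the grey rack.
- clip_blue: Blue ticket clip with a white paper strip, 32 mm wide, fixed on one long rim (the -y side) of the grey rack beside the compartment where the blue-capped bottle starts; it stays there. Reaches 30 mm high and 10 mm out from the wall. Origin: centre of that compartment at the height of the rack's underside; axes as the grey rack.

How it is judged:
At the end, for the whole second after the job is handed in: Each coloured bottle stands in the white rack's compartment of the same number, from the black end, as it had in the grey rack: within 15 mm of its centre along the row and 12 mm across, underside under 12 mm above the rack's (floor 4 mm), tilt under 0.2 rad, released, at rest (((x of clip_red in the frame of caddy between 0.054 and 0.084 m and x of bottle_red in the frame of rack between 0.054 and 0.084 m) or (x of clip_red in the frame of caddy between 0.008 and 0.038 m and x of bottle_red in the frame of rack between 0.008 and 0.038 m) or (x of clip_red in the frame of caddy between -0.038 and -0.008 m and x of bottle_red in the frame of rack between -0.038 and -0.008 m) or (x of clip_red in the frame of caddy between -0.084 and -0.054 m and x of bottle_red in the frame of rack between -0.084 and -0.054 m)) and y of bottle_red in the frame of rack between -0.012 and 0.012 m and z of bottle_red in the frame of rack between -0.002 and 0.012 m and angle between each of bottle_red, bottle_green, bottle_yellow, bottle_blue's own z axis and vertical below 0.2 rad and linear speed of each of bottle_red, bottle_green, bottle_yellow, bottle_blue below 0.02 m/s and angular speed of each of bottle_red, bottle_green, bottle_yellow, bottle_blue below 0.3 rad/s and contact force between the fingers and bottle_red below 0.1 N and ((x of clip_green in the frame of caddy between 0.054 and 0.084 m and x of bottle_green in the frame of rack between 0.054 and 0.084 m) or (x of clip_green in the frame of caddy between 0.008 and 0.038 m and x of bottle_green in the frame of rack between 0.008 and 0.038 m) or (x of clip_green in the frame of caddy between -0.038 and -0.008 m and x of bottle_green in the frame of rack between -0.038 and -0.008 m) or (x of clip_green in the frame of caddy between -0.084 and -0.054 m and x of bottle_green in the frame of rack between -0.084 and -0.054 m)) and y of bottle_green in the frame of rack between -0.012 and 0.012 m and z of bottle_green in the frame of rack between -0.002 and 0.012 m and contact force between the fingers and bottle_green below 0.1 N and ((x of clip_yellow in the frame of caddy between 0.054 and 0.084 m and x of bottle_yellow in the frame of rack between 0.054 and 0.084 m) or (x of clip_yellow in the frame of caddy between 0.008 and 0.038 m and x of bottle_yellow in the frame of rack between 0.008 and 0.038 m) or (x of clip_yellow in the frame of caddy between -0.038 and -0.008 m and x of bottle_yellow in the frame of rack between -0.038 and -0.008 m) or (x of clip_yellow in the frame of caddy between -0.084 and -0.054 m and x of bottle_yellow in the frame of rack between -0.084 and -0.054 m)) and y of bottle_yellow in the frame of rack between -0.012 and 0.012 m and z of bottle_yellow in the frame of rack between -0.002 and 0.012 m and contact force between the fingers and bottle_yellow below 0.1 N and ((x of clip_blue in the frame of caddy between 0.054 and 0.084 m and x of bottle_blue in the frame of rack between 0.054 and 0.084 m) or (x of clip_blue in the frame of caddy between 0.008 and 0.038 m and x of bottle_blue in the frame of rack between 0.008 and 0.038 m) or (x of clip_blue in the frame of caddy between -0.038 and -0.008 m and x of bottle_blue in the frame of rack between -0.038 and -0.008 m) or (x of clip_blue in the frame of caddy between -0.084 and -0.054 m and x of bottle_blue in the frame of rack between -0.084 and -0.054 m)) and y of bottle_blue in the frame of rack between -0.012 and 0.012 m and z of bottle_blue in the frame of rack between -0.002 and 0.012 m and contact force between the fingers and bottle_blue below 0.1 N); the robot touches nothing.
It fails at once if a coloured bottle is tipped by more than 0.7 rad (angle between any of bottle_red, bottle_green, bottle_yellow, bottle_blue's own z axis and vertical above 0.7 rad).
It also fails if it takes over 104 s, if anything falls off the work surface, if the arm or the gripper's body presses on something with over 40 N, if the wrist force passes 120 N, or if a joint passes its speed limit or range.

ROBOT

A 7-joint arm with a two-finger parallel gripper is mounted at the origin on the work surface. World frame = base frame: x ahead of the robot, y to its left, z up, the work surface at z = 0. Lengths are in m, angles in rad, forces in N, time in s.
With the tool pointing down it reaches from about 0.35 to 0.9 m from the base axis. Payload 8.1 kg.
Tool frame: the origin (TCP) lies at the very end of the fingers, on their centre line; the grasp point (between the pads) lies 19 mm behind it; z points along the fingers, y is the line along which they close (so a half turn about z gives the same grasp; the last joint's range is limited). The gripper opens to 92 mm and grips with 3 to 60 N. Pads are 19 mm wide; open, the fingers measure 130 mm over their backs; the gripper's body (75 mm by 190 mm) begins 47 mm behind the grasp point.
Start: joints at [-1.349, 0.434, 0.025, 1.573, -0.012, 1.134, -0.075], TCP at [0.199, 0.592, 0.227] pointing down, gripper open.
Joint ranges: [-2.62, 2.62], [-0.44, 2.09], [-1.27, 1.32], [0.08, 2.57], [-1.32, 4.46], [0.12, 2], [-2.74, 2.74]. Speed limits (rad/s): [2.22, 2.22, 3.01, 3.01, 3.14, 3.14, 3.14].

INTERFACE

Orientations are given as a rotation vector (axis times angle).
In Python, from cell import arm gives the robot as it stands.
- The arm moves only by the shell command python3 -m pendant 'ROWS' [FORCE]. ROWS is a JSON object of lists of equal length, an entry for each row: "slide": the shift along the tool's x, y, z in units of 0.3 m (1.0 is 0.3 m), a list of three; "dr": the turn, a rotation vector about the tool's x, y, z in units of 0.12 rad (1.0 is 0.12 rad), a list of three; "claw": the opening, from 0 (shut) to 1 (fully open). In form: {"slide": [[tx, ty, tz], ...], "dr": [[ax, ay, az], ...], "claw": [claw, ...]}. A call has 1 to 10 rows; each row shifts and turns the commanded pose from where the row before left it, along the tool's axes as they then stand; what a row does not reach is not made up. A row lasts 1/10 s, in which the tool goes at most 50 mm and 8.59 degrees, less where a joint would pass 70% of its speed; a pose out of reach is approached as far as the arm can. A call with a number of a shift or a turn outside -1 to 1 is refused whole. A call with a gripper value outside its range is refused whole. The fingers move at their own pace and stop on an object; FORCE is the grip in N (left out, the last holds). Time passes only in rows, so rows that do not move let the fingers close. It gives the time, the measured TCP pose, the force, the opening and the grip force at its end, in the units of the state.
- arm.observe(): the state, without advancing time (a new reading comes with each control period).
- arm.get_image(name): name is "side" or "top"; returns the picture (400x640x3 uint8, red, green, blue); there is no depth.
- arm.calibration(name): a dict with "K" (3x3 intrinsics, pixels), "dist" ([k1, k2, p1, p2, k3] as OpenCV has them; the pictures are not rectified), "xyz" and "orientation" of the camera in the world. Camera axes: x right, y up, looking along -z (the intrinsics and any distortion apply to the point x, -y, -z); pixel columns grow to the right and rows downward; lengths in m; the calibration is good to about 2 mm. A picture is of the moment at which its call begins. calibration takes no time and is no camera call.
- arm.sign_off(): hands the job in; it is judged then, once.
The state is a dict: "clock": time; "joints": joint angles; "dq": joint speeds; "joint_efforts": joint torques, N m; "position": TCP position; "ee_rot": TCP orientation; "force": force on the tool from outside, world axes, zero at the start; "ft_torque": the same for the moment, N m; "width": opening from 0.0 (shut) to 1.0 (fully open); "gripper_force": force on a finger pad.
Only numpy, scipy, OpenCV 4.12 (cv2) and the standard library are available. Lean on these libraries where they do the work, as an engineer would, in place of code of your own. Each camera call takes 0.05 s, during which the arm holds its last target. There are 200 camera calls.

## Working session

There is one attempt and no reset: what is moved stays moved. The work goes in short steps, Python scripts to look and compute and a shell command to move; the robot and the scene stay as the last step left them, time stands still between calls to the robot, and variables do not carry over. Pictures are saved under pics/ and viewed, at most 14 in all, crops included, and the job is handed in when it is done.

```bash
mkdir -p pics
python3 - <<'E'
from cell import arm
import cv2
for n in("top","side"):
    cv2.imwrite(f"pics/{n}0.png",arm.get_image(n)[:,:,::-1])
    print(n,arm.calibration(n))
print(arm.observe())
E
```

```text
top {'K': array([[396.42581548,   0.        , 318.82865913],
       [  0.        , 396.42581548, 201.49808014],
       [  0.        ,   0.        ,   1.        ]]), 'dist': array([0.02472432, 0.        , 0.        , 0.        , 0.        ]), 'xyz': array([5.31200070e-01, 1.03264370e-04, 7.70075585e-01]), 'orientation': array([ 0.04238517, -0.08184602, -1.54469952])}
side {'K': array([[470.16329106,   0.        , 320.05832342],
       [  0.        , 470.16329106, 191.56649019],
       [  0.        ,   0.        ,   1.        ]]), 'dist': array([-0.0248939,  0.       ,  0.       ,  0.       ,  0.       ]), 'xyz': array([0.27319774, 0.36945706, 0.64200191]), 'orientation': array([ 0.3006925 , -0.84214871, -2.38522994])}
{'clock': 0.1, 'joints': array([-1.34861138,  0.43517213,  0.02499339,  1.57399597, -0.01156014,
        1.1339624 , -0.07515459]), 'dq': array([ 2.22335322e-03, -1.21516634e-03,  5.42628099e-04, -1.59417519e-03,
        4.08999150e-04, -3.29340732e-05,  1.32928046e-03]), 'joint_efforts': array([ 2.93921083e-03, -6.69126391e+01,  9.87759791e-01, -3.15143859e+01,
       -6.04165345e-02,  3.74228158e-02,  6.07187098e-05]), 'position': array([0.19937283, 0.5918831 , 0.2260159 ]), 'ee_rot': array([-5.08116500e-01, -3.10017393e+00,  2.18814565e-03]), 'force': array([0.2305498 , 0.40100659, 0.40129069]), 'ft_torque': array([-0.03449432,  0.0305639 ,  0.00225287]), 'gripper_force': 0.0, 'width': 0.9999961200058816}
```

View pics/top0.png

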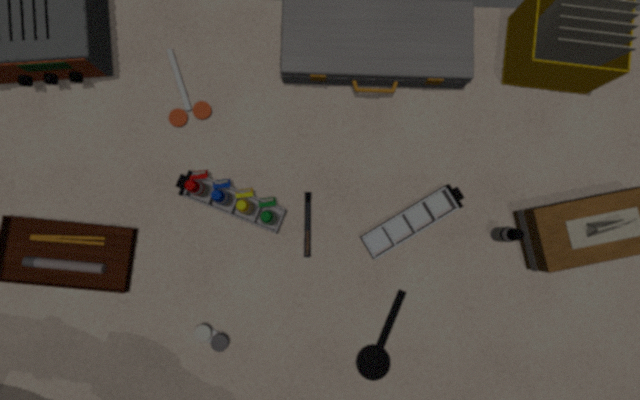

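View pics/side0.png

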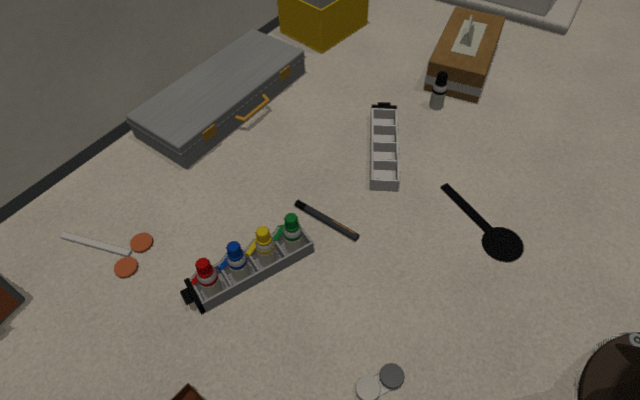

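The top view shows the grey rack at about (185,183)–(285,230), black end at left, with red=1, blue=2, yellow=3 and green=4. The white rack runs from (370,248) to its black end at (455,196), and it is empty. The side view agrees.

```bash
cat > h.py <<'E'
from cell import arm
import cv2, numpy as np
from scipy.spatial.transform import Rotation as R
def ray(n,uv):
    c=arm.calibration(n)
    p=cv2.undistortPoints(np.array(uv,float).reshape(-1,1,2),c["K"],c["dist"])[:,0]
    d=np.c_[p[:,0],-p[:,1],-np.ones(len(p))]
    return c["xyz"],R.from_rotvec(c["orientation"]).apply(d)
def plane(n,uv,z):
    o,d=ray(n,uv); return o+d*((z-o[2])/d[:,2])[:,None]
def tri(u1,u2):
    o1,d1=ray("top",u1);o2,d2=ray("side",u2);out=[]
    for a,b in zip(d1,d2):
        s=np.linalg.lstsq(np.c_[a,-b],o2-o1,rcond=None)[0]
        out.append(np.r_[(o1+s[0]*a+o2+s[1]*b)/2,np.linalg.norm(o1+s[0]*a-o2-s[1]*b)])
    return np.array(out)
E
python3 - <<'E'
import cv2
t=cv2.imread("pics/top0.png");s=cv2.imread("pics/side0.png")
def z(im,x,y,w,h,k,f): cv2.imwrite(f,cv2.convertScaleAbs(cv2.resize(im[y:y+h,x:x+w],None,fx=k,fy=k,interpolation=cv2.INTER_CUBIC),alpha=1.8))
z(t,170,160,125,80,6,"pics/tg.png")
z(t,350,175,125,90,6,"pics/tw.png")
z(s,175,200,145,115,5,"pics/sg.png")
z(s,350,95,70,105,5,"pics/sw.png")
E
```

```text
(no output)
```

View pics/tg.png

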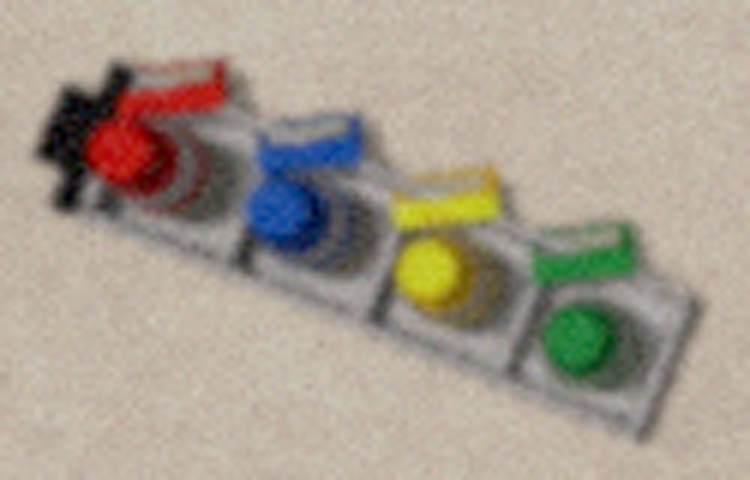

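View pics/tw.png

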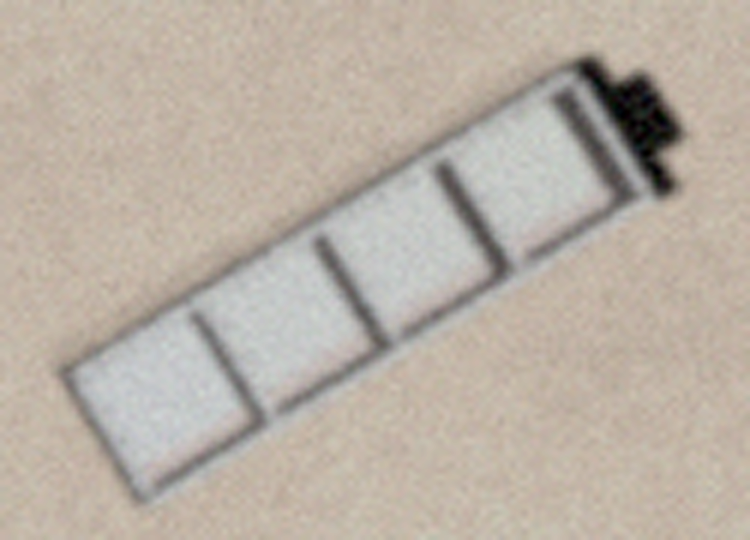

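View pics/sg.png

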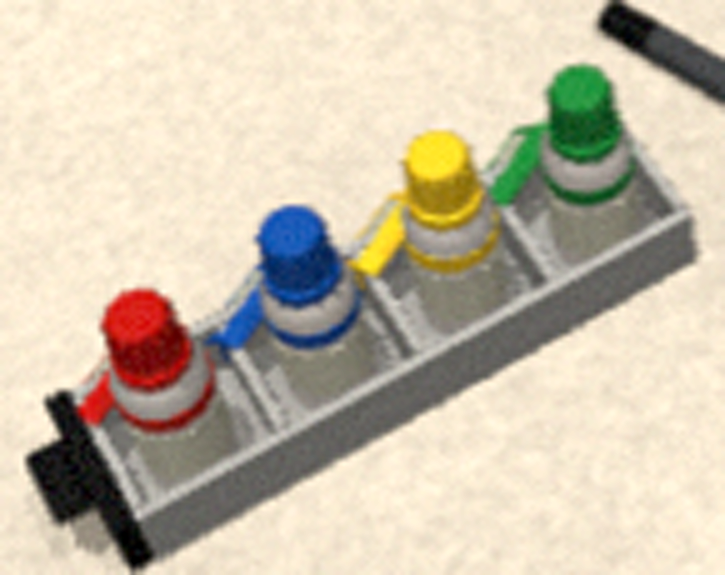

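View pics/sw.png

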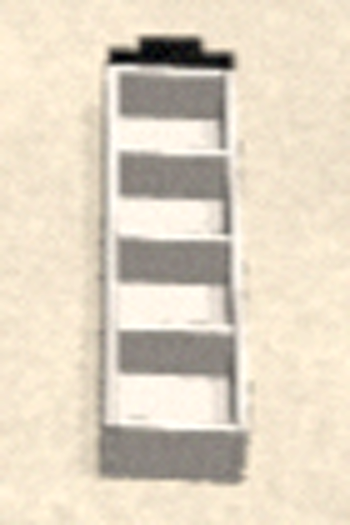

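Run:
```python
from h import *
def up(l,x,y,k): return [((u+.5)/k-.5+x,(v+.5)/k-.5+y) for u,v in l]
np.set_printoptions(precision=4,suppress=True)
T=up([(122,150),(282,208),(429,270),(577,337)],170,160,6)
S=up([(140,312),(293,230),(438,152),(581,87)],175,200,5)
print("caps tri",tri(T,S),"\n",plane("top",T,.086)[:,:2],"\n",plane("side",S,.086)[:,:2])
for n,p in (("side",up([(103,428),(243,430),(233,70),(111,70)],350,95,5)),("top",up([(65,372),(141,500),(652,193),(576,64)],350,175,6))):
    q=plane(n,p,.028)[:,:2]; print(n,q,[np.linalg.norm(q[i]-q[i-1]) for i in range(4)],q.mean(0))
    d=(q[2]+q[3]-q[0]-q[1]);print("dir",np.degrees(np.arctan2(d[1],d[0])))
# grey caddy corners on top: far end corners, near-wall
p=plane("side",up([(690,212),(140,515)],175,200,5),.028)[:,:2];d=p[1]-p[0];print(p,np.linalg.norm(d),np.degrees(np.arctan2(d[1],d[0])))
s=arm.observe();print(R.from_rotvec(s["ee_rot"]).as_matrix())
```

```text
caps tri [[0.6085 0.2051 0.0858 0.0019]
 [0.5935 0.1598 0.0837 0.0011]
 [0.5765 0.1167 0.0861 0.0012]
 [0.5584 0.074  0.0848 0.0013]] 
 [[0.6092 0.2057]
 [0.5937 0.1596]
 [0.577  0.1171]
 [0.5589 0.0742]] 
 [[0.6075 0.2047]
 [0.5917 0.1604]
 [0.5761 0.1164]
 [0.5572 0.0743]]
side [[ 0.5253 -0.0973]
 [ 0.4859 -0.1246]
 [ 0.584  -0.2832]
 [ 0.623  -0.2554]] [np.float64(0.1858298915775854), np.float64(0.047867709502249854), np.float64(0.1865601977215887), np.float64(0.047855425860193083)] [ 0.5545 -0.1901]
dir -58.27280062071331
top [[ 0.5267 -0.0972]
 [ 0.4877 -0.1215]
 [ 0.5874 -0.2814]
 [ 0.6276 -0.2574]] [np.float64(0.189340816449402), np.float64(0.04590074026833411), np.float64(0.18842588000136232), np.float64(0.04681965799653282)] [ 0.5574 -0.1894]
dir -57.92715300170522
[[0.5293 0.061 ]
 [0.5943 0.2348]] 0.1854866969267282 69.50921282452747
[[-0.9477  0.3192 -0.0003]
 [ 0.3192  0.9477 -0.0014]
 [-0.0002 -0.0014 -1.    ]]
```

```bash
cat >> h.py <<'E'
G=dict(red=(.6087,.2054),blue=(.5935,.1598),yellow=(.5768,.1168),green=(.5583,.0741))
W=dict(red=(.5924,-.2486),blue=(.5681,-.2095),yellow=(.5439,-.1705),green=(.5196,-.1314))
def go(x,y,z,yaw):
    s=arm.observe(); M=R.from_rotvec(s["ee_rot"]); a=np.radians(yaw)
    Y=np.array([np.cos(a),np.sin(a),0]);Z=np.array([0,0,-1.]);T=R.from_matrix(np.c_[np.cross(Y,Z),Y,Z])
    d=np.array([x,y,z])-s["position"]
    np.set_printoptions(precision=3,suppress=True)
    print("t %.1f pos"%s["clock"],s["position"],"dr",(M.inv()*T).as_rotvec()/.12,"slide after turn",T.inv().apply(d)/.3,"now",M.inv().apply(d)/.3,"q7 %.2f"%s["joints"][6],"w %.3f F %.1f"%(s["width"],s["gripper_force"]))
E
python3 -m pendant '{"slide":[[0,0,0],[0,0,0],[0,0,0],[0,0,0],[0,0,0],[0,0,0],[0,0,0],[0,0,0],[0,0,0],[0,0,0]],"dr":[[0,0,1],[0,0,1],[0,0,1],[0,0,1],[0,0,1],[0,0,1],[0,0,1],[0,0,1],[0,0,1],[0,0,1]],"claw":[1,1,1,1,1,1,1,1,1,1]}' 15
python3 -c "
from h import *
go(*G['red'],.16,-20.5)"
```

```text
clock: 1.1
position: [0.1993, 0.592, 0.2263]
ee_rot: [2.175, 2.266, -0.001]
force: [0.1, -0.4, -0.6]
width: 1.003
gripper_force: 0.0
t 1.1 pos [0.199 0.592 0.226] dr [-0.001  0.007  3.324] slide after turn [-0.729  1.73   0.221] now [-1.344  1.311  0.222] q7 -1.16 w 1.003 F 0.0
```

```bash
python3 -m pendant '{"slide":[[0,0,0],[0,0,0],[0,0,0],[0,0,0],[-0.05,0.12,0],[-0.05,0.12,0],[-0.05,0.12,0],[-0.05,0.12,0],[-0.05,0.12,0],[-0.05,0.12,0]],"dr":[[0,0,0.83],[0,0,0.83],[0,0,0.83],[0,0,0.83],[0,0,0],[0,0,0],[0,0,0],[0,0,0],[0,0,0],[0,0,0]],"claw":[1,1,1,1,1,1,1,1,1,1]}'
python3 -m pendant '{"slide":[[-0.05,0.12,0],[-0.05,0.12,0],[-0.05,0.12,0],[-0.05,0.12,0],[-0.05,0.12,0],[-0.05,0.12,0.05],[-0.05,0.12,0.05],[-0.05,0.12,0.05],[0,0,0.05],[0,0,0]],"dr":[[0,0,0],[0,0,0],[0,0,0],[0,0,0],[0,0,0],[0,0,0],[0,0,0],[0,0,0],[0,0,0],[0,0,0]],"claw":[1,1,1,1,1,1,1,1,1,1]}'
python3 -c "
from h import *
go(*G['red'],.034,-20.5)"
```

```text
clock: 2.1
position: [0.3719, 0.4319, 0.2265]
ee_rot: [2.576, 1.798, -0.001]
force: [0.3, 0.1, -0.3]
width: 0.998
gripper_force: 0.0
clock: 3.1
position: [0.599, 0.2197, 0.1642]
ee_rot: [-2.578, -1.794, 0.007]
force: [-1.3, 0.7, 0.7]
width: 0.998
gripper_force: 0.0
t 3.1 pos [0.599 0.22  0.164] dr [-0.024  0.028  0.024] slide after turn [-0.033  0.047  0.434] now [-0.032  0.048  0.434] q7 -0.54 w 0.998 F 0.0
```

```bash
python3 -m pendant '{"slide":[[-0.03,0.05,0],[0,0,0],[0,0,0],[0,0,0],[0,0,0]],"dr":[[0,0,0],[0,0,0],[0,0,0],[0,0,0],[0,0,0]],"claw":[1,1,1,1,1]}'
python3 -c "
from h import *
go(*G['red'],.034,-20.5)"
```

```text
clock: 3.6
position: [0.6106, 0.2085, 0.1671]
ee_rot: [-2.575, -1.799, -0.001]
force: [-0.6, 0.2, -0.2]
width: 0.999
gripper_force: 0.0
t 3.6 pos [0.611 0.209 0.167] dr [-0.001 -0.005  0.054] slide after turn [-0.012 -0.002  0.444] now [-0.012 -0.002  0.444] q7 -0.51 w 0.999 F 0.0
```

```bash
python3 -m pendant '{"slide":[[-0.012,0,0],[0,0,0.1],[0,0,0.1],[0,0,0.1],[0,0,0.08],[0,0,0.06],[0,0,0],[0,0,0]],"dr":[[0,0,0],[0,0,0],[0,0,0],[0,0,0],[0,0,0],[0,0,0],[0,0,0],[0,0,0]],"claw":[1,1,1,1,1,1,1,1]}'
python3 - <<'E'
from h import *
go(*G['red'],.034,-20.5)
im=np.hstack([arm.get_image("top")[130:250,130:300],arm.get_image("side")[190:310,170:340]])[:,:,::-1]
cv2.imwrite("pics/g1.png",cv2.convertScaleAbs(cv2.resize(im,None,fx=2.3,fy=2.3),alpha=1.8))
E
```

```text
clock: 4.4
position: [0.6098, 0.2041, 0.0351]
ee_rot: [2.576, 1.797, -0.0]
force: [0.7, -0.2, -0.3]
width: 1.0
gripper_force: 0.0
t 4.4 pos [0.61  0.204 0.035] dr [0.    0.001 0.044] slide after turn [ 0.003 -0.005  0.004] now [ 0.003 -0.005  0.004] q7 -0.44 w 1.000 F 0.0
```

View pics/g1.png

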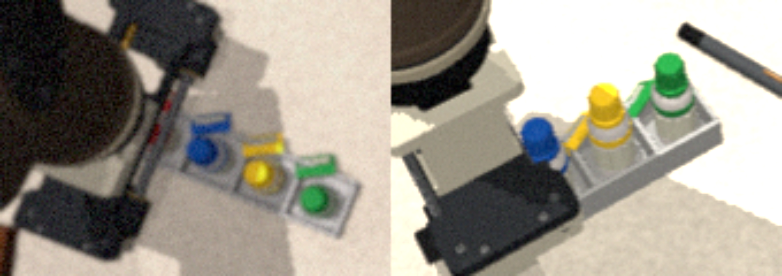

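The gripper straddles the red bottle, whose cap shows between the fingers at about (160,115) in the picture. The blue, yellow and green bottles are undisturbed. Next: close and lift.

```bash
python3 -m pendant '{"slide":[[0,0,0],[0,0,0],[0,0,0],[0,0,0],[0,0,0],[0,0,0],[0,0,0],[0,0,0],[0,0,0],[0,0,0]],"dr":[[0,0,0],[0,0,0],[0,0,0],[0,0,0],[0,0,0],[0,0,0],[0,0,0],[0,0,0],[0,0,0],[0,0,0]],"claw":[0.2,0.2,0.2,0.2,0.2,0.2,0.2,0.2,0.2,0.2]}' 15
```

```text
clock: 5.5
position: [0.6097, 0.2042, 0.0347]
ee_rot: [-2.577, -1.798, 0.0]
force: [-0.9, -0.2, -0.9]
width: 0.304
gripper_force: 15.0
```

```bash
python3 -m pendant '{"slide":[[0,0,-0.05],[0,0,-0.1],[0,0,-0.1],[0,0,-0.1],[0,0,-0.1],[0,0,-0.05],[0,0,0],[0,0,0],[0,0,0],[0,0,0]],"dr":[[0,0,0],[0,0,0],[0,0,0],[0,0,0],[0,0,-0.4],[0,0,-1],[0,0,-1],[0,0,-1],[0,0,-1],[0,0,-1]],"claw":[0.2,0.2,0.2,0.2,0.2,0.2,0.2,0.2,0.2,0.2]}'
python3 -m pendant '{"slide":[[0,0,0],[0,0,0],[0,0,0],[0,0,0]],"dr":[[0,0,-1],[0,0,-1],[0,0,-0.2],[0,0,0]],"claw":[0.2,0.2,0.2,0.2]}'
python3 -c "
from h import *
go(*W['red'],.18,31.9)"
```

```text
clock: 6.5
position: [0.6098, 0.204, 0.1861]
ee_rot: [1.864, 2.528, 0.001]
force: [0.5, 0.0, 0.0]
width: 0.303
gripper_force: 15.0
clock: 6.9
position: [0.6099, 0.204, 0.1855]
ee_rot: [1.525, 2.746, 0.001]
force: [-0.2, 0.5, -0.1]
width: 0.301
gripper_force: 15.0
t 6.9 pos [0.61  0.204 0.186] dr [0.006 0.001 0.002] slide after turn [-1.25  -0.847  0.018] now [-1.25  -0.847  0.018] q7 0.28 w 0.301 F 15.0
```

```bash
python3 -m pendant '{"slide":[[-0.09,-0.06,0],[-0.09,-0.06,0],[-0.09,-0.06,0],[-0.09,-0.06,0],[-0.09,-0.06,0],[-0.09,-0.06,0],[-0.09,-0.06,0],[-0.09,-0.06,0],[-0.09,-0.06,0],[-0.09,-0.06,0]],"dr":[[0,0,0],[0,0,0],[0,0,0],[0,0,0],[0,0,0],[0,0,0],[0,0,0],[0,0,0],[0,0,0],[0,0,0]],"claw":[0.2,0.2,0.2,0.2,0.2,0.2,0.2,0.2,0.2,0.2]}'
python3 -m pendant '{"slide":[[-0.09,-0.06,0],[-0.09,-0.06,0],[-0.09,-0.06,0],[-0.08,-0.06,0],[0,0,0],[0,0,0],[0,0,0]],"dr":[[0,0,0],[0,0,0],[0,0,0],[0,0,0],[0,0,0],[0,0,0],[0,0,0]],"claw":[0.2,0.2,0.2,0.2,0.2,0.2,0.2]}'
python3 -c "
from h import *
go(*W['red'],.035,31.9)"
```

```text
clock: 7.9
position: [0.6004, -0.1214, 0.1852]
ee_rot: [1.526, 2.746, 0.0]
force: [-0.1, 0.3, -1.0]
width: 0.302
gripper_force: 15.0
clock: 8.6
position: [0.5956, -0.2459, 0.1848]
ee_rot: [-1.522, -2.748, -0.001]
force: [0.2, 0.2, -0.1]
width: 0.301
gripper_force: 15.0
t 8.6 pos [ 0.596 -0.246  0.185] dr [ 0.005 -0.005  0.023] slide after turn [-0.002 -0.014  0.499] now [-0.002 -0.014  0.499] q7 1.03 w 0.301 F 15.0
```

```bash
python3 -m pendant '{"slide":[[0,-0.014,0],[0,0,0.1],[0,0,0.1],[0,0,0.1],[0,0,0.09],[0,0,0.06],[0,0,0.03],[0,0,0.02],[0,0,0],[0,0,0]],"dr":[[0,0,0],[0,0,0],[0,0,0],[0,0,0],[0,0,0],[0,0,0],[0,0,0],[0,0,0],[0,0,0],[0,0,0]],"claw":[0.2,0.2,0.2,0.2,0.2,0.2,0.2,0.2,0.2,0.2]}'
python3 -c "
from h import *
go(*W['red'],.035,31.9)"
```

```text
clock: 9.6
position: [0.5923, -0.2497, 0.0356]
ee_rot: [1.521, 2.747, 0.0]
force: [-0.5, -0.5, -0.3]
width: 0.297
gripper_force: 15.0
t 9.6 pos [ 0.592 -0.25   0.036] dr [0.008 0.01  0.024] slide after turn [0.003 0.002 0.002] now [0.003 0.002 0.002] q7 1.09 w 0.297 F 15.0
```

```bash
python3 -m pendant '{"slide":[[0,0,0],[0,0,0],[0,0,0],[0,0,0],[0,0,-0.08],[0,0,-0.1],[0,0,-0.1],[0,0,-0.1],[0,0,-0.1],[0,0,0]],"dr":[[0,0,0],[0,0,0],[0,0,0],[0,0,0],[0,0,0],[0,0,0],[0,0,0],[0,0,0],[0,0,0.8],[0,0,0.8]],"claw":[0.6,0.9,1,1,1,1,1,1,1,1]}'
python3 -m pendant '{"slide":[[0,0,0],[0,0,0],[0,0,0],[0,0,0],[0,0,0],[0,0,0],[0,0,0]],"dr":[[0,0,1],[0,0,1],[0,0,1],[0,0,1],[0,0,1],[0,0,1],[0,0,0]],"claw":[1,1,1,1,1,1,1]}'
python3 - <<'E'
from h import *
go(*G['blue'],.17,-20.5)
im=np.hstack([arm.get_image("top")[150:290,330:490],arm.get_image("side")[70:210,320:480]])[:,:,::-1]
cv2.imwrite("pics/p1.png",cv2.convertScaleAbs(cv2.resize(im,None,fx=2.4,fy=2.4),alpha=1.8))
E
```

```text
clock: 10.6
position: [0.5938, -0.2509, 0.1835]
ee_rot: [1.78, 2.581, 0.004]
force: [0.9, 0.1, -0.1]
width: 0.997
gripper_force: 0.0
clock: 11.3
position: [0.5916, -0.2493, 0.1786]
ee_rot: [-2.578, -1.795, 0.0]
force: [-0.1, 0.2, 0.7]
width: 1.0
gripper_force: 0.0
t 11.3 pos [ 0.592 -0.249  0.179] dr [-0.002  0.001  0.03 ] slide after turn [ 1.28  -0.472  0.029] now [ 1.281 -0.467  0.029] q7 0.25 w 1.000 F 0.0
```

View pics/p1.png

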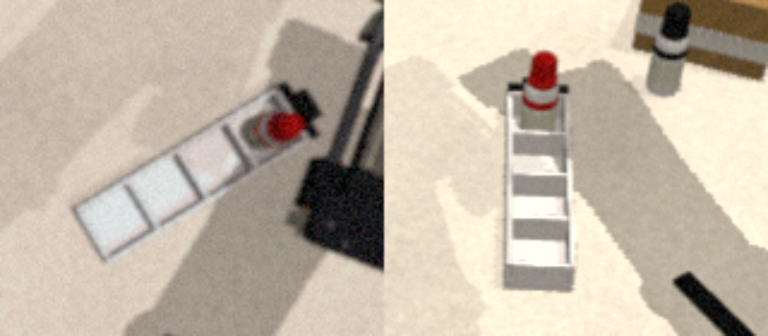

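Red stands upright in the white rack's first compartment: cap at (287,125) in the left crop and (543,70) in the right. Blue is next.

```bash
python3 -m pendant '{"slide":[[0.1,-0.036,0],[0.1,-0.036,0],[0.1,-0.036,0],[0.1,-0.036,0],[0.1,-0.036,0],[0.1,-0.036,0],[0.1,-0.036,0],[0.1,-0.036,0],[0.1,-0.036,0],[0.1,-0.036,0]],"dr":[[0,0,0],[0,0,0],[0,0,0],[0,0,0],[0,0,0],[0,0,0],[0,0,0],[0,0,0],[0,0,0],[0,0,0]],"claw":[1,1,1,1,1,1,1,1,1,1]}'
python3 -m pendant '{"slide":[[0.1,-0.036,0],[0.1,-0.036,0],[0.08,-0.035,0],[0,0,0],[0,0,0],[0,0,0],[0,0,0]],"dr":[[0,0,0],[0,0,0],[0,0,0],[0,0,0],[0,0,0],[0,0,0],[0,0,0]],"claw":[1,1,1,1,1,1,1]}'
python3 -c "
from h import *
go(*G['blue'],.034,-20.5)"
```

```text
clock: 12.4
position: [0.5937, 0.0705, 0.1789]
ee_rot: [2.574, 1.802, 0.001]
force: [0.3, 0.4, 0.3]
width: 0.996
gripper_force: 0.0
clock: 13.1
position: [0.5929, 0.1577, 0.1789]
ee_rot: [2.577, 1.796, 0.0]
force: [-0.3, -0.1, 0.7]
width: 0.999
gripper_force: 0.0
t 13.1 pos [0.593 0.158 0.179] dr [0.003 0.001 0.033] slide after turn [ 0.007 -0.001  0.483] now [ 0.007 -0.001  0.483] q7 -0.43 w 0.999 F 0.0
```

```bash
python3 -m pendant '{"slide":[[0.007,0,0],[0,0,0.1],[0,0,0.1],[0,0,0.1],[0,0,0.1],[0,0,0.05],[0,0,0.03],[0,0,0],[0,0,0]],"dr":[[0,0,0],[0,0,0],[0,0,0],[0,0,0],[0,0,0],[0,0,0],[0,0,0],[0,0,0],[0,0,0]],"claw":[1,1,1,1,1,1,1,1,1]}'
python3 -m pendant '{"slide":[[0,0,0],[0,0,0],[0,0,0],[0,0,0],[0,0,0],[0,0,0],[0,0,0],[0,0,0],[0,0,0],[0,0,0]],"dr":[[0,0,0],[0,0,0],[0,0,0],[0,0,0],[0,0,0],[0,0,0],[0,0,0],[0,0,0],[0,0,0],[0,0,0]],"claw":[0.2,0.2,0.2,0.2,0.2,0.2,0.2,0.2,0.2,0.2]}' 15
```

```text
clock: 14.0
position: [0.5943, 0.1612, 0.0358]
ee_rot: [2.576, 1.797, 0.002]
force: [1.0, -0.9, -0.1]
width: 0.999
gripper_force: 0.0
clock: 15.0
position: [0.5934, 0.1612, 0.0347]
ee_rot: [-2.577, -1.798, 0.0]
force: [0.5, -0.5, -0.9]
width: 0.297
gripper_force: 15.0
```

```bash
python3 -m pendant '{"slide":[[0,0,-0.05],[0,0,-0.1],[0,0,-0.1],[0,0,-0.1],[0,0,-0.1],[0,0,-0.05],[0,0,0],[0,0,0],[0,0,0],[0,0,0]],"dr":[[0,0,0],[0,0,0],[0,0,0],[0,0,0],[0,0,-0.4],[0,0,-1],[0,0,-1],[0,0,-1],[0,0,-1],[0,0,-1]],"claw":[0.2,0.2,0.2,0.2,0.2,0.2,0.2,0.2,0.2,0.2]}'
python3 -m pendant '{"slide":[[0,0,0],[0,0,0],[0,0,0],[0,0,0]],"dr":[[0,0,-1],[0,0,-1],[0,0,-0.2],[0,0,0]],"claw":[0.2,0.2,0.2,0.2]}'
python3 -c "
from h import *
go(*W['blue'],.185,31.9)"
```

```text
clock: 16.0
position: [0.5935, 0.1609, 0.1861]
ee_rot: [1.864, 2.528, 0.001]
force: [-0.3, 0.5, -0.4]
width: 0.302
gripper_force: 15.0
clock: 16.4
position: [0.5936, 0.1609, 0.1855]
ee_rot: [1.525, 2.746, 0.001]
force: [-0.4, 0.6, 0.1]
width: 0.301
gripper_force: 15.0
t 16.4 pos [0.594 0.161 0.186] dr [0.006 0.001 0.001] slide after turn [-1.003 -0.725  0.002] now [-1.003 -0.725  0.001] q7 0.35 w 0.301 F 15.0
```

```bash
python3 -m pendant '{"slide":[[-0.09,-0.066,0],[-0.09,-0.066,0],[-0.09,-0.066,0],[-0.09,-0.066,0],[-0.09,-0.066,0],[-0.09,-0.066,0],[-0.09,-0.066,0],[-0.09,-0.066,0],[-0.09,-0.066,0],[-0.09,-0.066,0]],"dr":[[0,0,0],[0,0,0],[0,0,0],[0,0,0],[0,0,0],[0,0,0],[0,0,0],[0,0,0],[0,0,0],[0,0,0]],"claw":[0.2,0.2,0.2,0.2,0.2,0.2,0.2,0.2,0.2,0.2]}'
python3 -m pendant '{"slide":[[-0.07,-0.05,0],[-0.033,-0.015,0],[0,0,0],[0,0,0],[0,0,0],[0,0,0]],"dr":[[0,0,0],[0,0,0],[0,0,0],[0,0,0],[0,0,0],[0,0,0]],"claw":[0.2,0.2,0.2,0.2,0.2,0.2]}'
python3 -c "
from h import *
go(*W['blue'],.035,31.9)"
```

```text
clock: 17.4
position: [0.5687, -0.1741, 0.1851]
ee_rot: [1.526, 2.746, 0.0]
force: [0.2, 0.1, -0.6]
width: 0.299
gripper_force: 15.0
clock: 18.0
position: [0.5692, -0.2075, 0.1847]
ee_rot: [-1.519, -2.75, -0.001]
force: [0.2, 0.7, -0.6]
width: 0.299
gripper_force: 15.0
t 18.0 pos [ 0.569 -0.208  0.185] dr [ 0.003 -0.005  0.04 ] slide after turn [-0.004 -0.007  0.499] now [-0.004 -0.007  0.499] q7 1.00 w 0.299 F 15.0
```

```bash
python3 -m pendant '{"slide":[[-0.003,-0.007,0],[0,0,0.1],[0,0,0.1],[0,0,0.1],[0,0,0.09],[0,0,0.06],[0,0,0.03],[0,0,0.02],[0,0,0],[0,0,0]],"dr":[[0,0,0],[0,0,0],[0,0,0],[0,0,0],[0,0,0],[0,0,0],[0,0,0],[0,0,0],[0,0,0],[0,0,0]],"claw":[0.2,0.2,0.2,0.2,0.2,0.2,0.2,0.2,0.2,0.2]}'
python3 -c "
from h import *
go(*W['blue'],.035,31.9)"
```

```text
clock: 19.0
position: [0.5681, -0.2113, 0.0355]
ee_rot: [1.521, 2.747, 0.001]
force: [0.4, 0.6, 0.2]
width: 0.303
gripper_force: 15.0
t 19.0 pos [ 0.568 -0.211  0.036] dr [0.008 0.008 0.023] slide after turn [0.005 0.003 0.002] now [0.005 0.003 0.002] q7 1.08 w 0.303 F 15.0
```

```bash
python3 -m pendant '{"slide":[[0,0,0],[0,0,0],[0,0,0],[0,0,0],[0,0,-0.08],[0,0,-0.1],[0,0,-0.1],[0,0,-0.1],[0,0,-0.1],[0,0,0]],"dr":[[0,0,0],[0,0,0],[0,0,0],[0,0,0],[0,0,0],[0,0,0],[0,0,0],[0,0,0],[0,0,0.8],[0,0,0.8]],"claw":[0.6,0.9,1,1,1,1,1,1,1,1]}'
python3 -m pendant '{"slide":[[0,0,0],[0,0,0],[0,0,0],[0,0,0],[0,0,0],[0,0,0],[0,0,0]],"dr":[[0,0,1],[0,0,1],[0,0,1],[0,0,1],[0,0,1],[0,0,1],[0,0,0]],"claw":[1,1,1,1,1,1,1]}'
python3 - <<'E'
from h import *
go(*G['yellow'],.179,-20.5)
E
```

```text
clock: 20.0
position: [0.5696, -0.2123, 0.1831]
ee_rot: [1.78, 2.581, 0.004]
force: [1.6, -0.1, -0.8]
width: 0.998
gripper_force: 0.0
clock: 20.7
position: [0.5675, -0.211, 0.1786]
ee_rot: [-2.578, -1.795, 0.0]
force: [0.2, -0.0, -0.0]
width: 1.0
gripper_force: 0.0
t 20.7 pos [ 0.567 -0.211  0.179] dr [-0.001  0.002  0.03 ] slide after turn [ 1.034 -0.354 -0.001] now [ 1.036 -0.35  -0.001] q7 0.22 w 1.000 F 0.0
```

```bash
python3 -m pendant '{"slide":[[0.1,-0.034,0],[0.1,-0.034,0],[0.1,-0.034,0],[0.1,-0.034,0],[0.1,-0.034,0],[0.1,-0.034,0],[0.1,-0.034,0],[0.1,-0.034,0],[0.1,-0.034,0],[0.1,-0.034,0]],"dr":[[0,0,0],[0,0,0],[0,0,0],[0,0,0],[0,0,0],[0,0,0],[0,0,0],[0,0,0],[0,0,0],[0,0,0]],"claw":[1,1,1,1,1,1,1,1,1,1]}'
python3 -m pendant '{"slide":[[0.036,-0.012,0],[0,0,0],[0,0,0],[0,0,0],[0,0,0]],"dr":[[0,0,0],[0,0,0],[0,0,0],[0,0,0],[0,0,0]],"claw":[1,1,1,1,1]}'
python3 - <<'E'
from h import *
go(*G['yellow'],.034,-20.5)
im=np.hstack([arm.get_image("top")[150:290,330:490],arm.get_image("side")[70:210,320:480]])[:,:,::-1]
cv2.imwrite("pics/p2.png",cv2.convertScaleAbs(cv2.resize(im,None,fx=2.4,fy=2.4),alpha=1.8))
E
```

```text
clock: 21.7
position: [0.5752, 0.1069, 0.1789]
ee_rot: [-2.573, -1.803, -0.0]
force: [0.5, 0.1, -0.0]
width: 1.0
gripper_force: 0.0
clock: 22.2
position: [0.5758, 0.1152, 0.1789]
ee_rot: [2.578, 1.795, -0.0]
force: [-0.5, -0.1, -0.2]
width: 1.0
gripper_force: 0.0
t 22.2 pos [0.576 0.115 0.179] dr [0.003 0.002 0.028] slide after turn [0.006 0.001 0.483] now [0.006 0.001 0.483] q7 -0.35 w 1.000 F 0.0
```

View pics/p2.png

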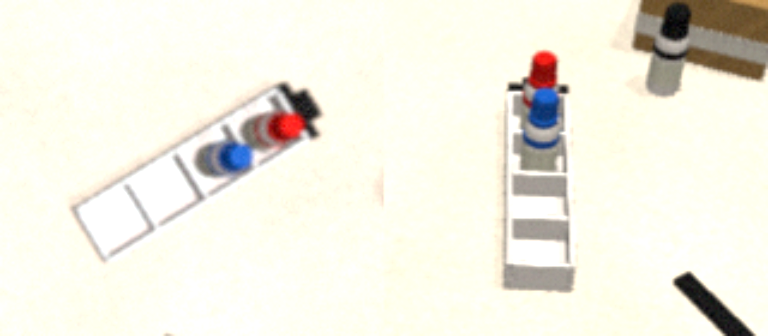

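Blue stands upright in the second compartment (cap at (236,157)) and red in the first. Yellow is next.

```bash
python3 -m pendant '{"slide":[[0.004,0,0],[0,0,0.1],[0,0,0.1],[0,0,0.1],[0,0,0.1],[0,0,0.05],[0,0,0.03],[0,0,0],[0,0,0]],"dr":[[0,0,0],[0,0,0],[0,0,0],[0,0,0],[0,0,0],[0,0,0],[0,0,0],[0,0,0],[0,0,0]],"claw":[1,1,1,1,1,1,1,1,1]}'
python3 -m pendant '{"slide":[[0,0,0],[0,0,0],[0,0,0],[0,0,0],[0,0,0],[0,0,0],[0,0,0],[0,0,0],[0,0,0],[0,0,0]],"dr":[[0,0,0],[0,0,0],[0,0,0],[0,0,0],[0,0,0],[0,0,0],[0,0,0],[0,0,0],[0,0,0],[0,0,0]],"claw":[0.2,0.2,0.2,0.2,0.2,0.2,0.2,0.2,0.2,0.2]}' 15
```

```text
clock: 23.2
position: [0.5769, 0.1181, 0.0357]
ee_rot: [2.576, 1.797, 0.002]
force: [0.7, -0.2, 0.3]
width: 1.001
gripper_force: 0.0
clock: 24.2
position: [0.5761, 0.1181, 0.0347]
ee_rot: [-2.576, -1.798, 0.0]
force: [-0.0, -0.3, -0.6]
width: 0.298
gripper_force: 15.0
```

```bash
python3 -m pendant '{"slide":[[0,0,-0.05],[0,0,-0.1],[0,0,-0.1],[0,0,-0.1],[0,0,-0.1],[0,0,-0.05],[0,0,0],[0,0,0],[0,0,0],[0,0,0]],"dr":[[0,0,0],[0,0,0],[0,0,0],[0,0,0],[0,0,-0.4],[0,0,-1],[0,0,-1],[0,0,-1],[0,0,-1],[0,0,-1]],"claw":[0.2,0.2,0.2,0.2,0.2,0.2,0.2,0.2,0.2,0.2]}'
python3 -m pendant '{"slide":[[0,0,0],[0,0,0],[0,0,0],[0,0,0]],"dr":[[0,0,-1],[0,0,-1],[0,0,-0.2],[0,0,0]],"claw":[0.2,0.2,0.2,0.2]}'
python3 -c "
from h import *
go(*W['yellow'],.185,31.9)"
```

```text
clock: 25.2
position: [0.5761, 0.1178, 0.186]
ee_rot: [1.864, 2.528, 0.001]
force: [0.4, -0.3, -1.1]
width: 0.294
gripper_force: 15.0
clock: 25.6
position: [0.5762, 0.1178, 0.1855]
ee_rot: [1.525, 2.746, 0.001]
force: [-0.1, -0.3, 0.7]
width: 0.303
gripper_force: 15.0
t 25.6 pos [0.576 0.118 0.185] dr [0.005 0.001 0.001] slide after turn [-0.759 -0.599  0.002] now [-0.759 -0.599  0.001] q7 0.43 w 0.303 F 15.0
```

```bash
python3 -m pendant '{"slide":[[-0.08,-0.065,0],[-0.09,-0.07,0],[-0.09,-0.07,0],[-0.09,-0.07,0],[-0.09,-0.07,0],[-0.09,-0.07,0],[-0.09,-0.07,0],[-0.08,-0.065,0],[-0.04,-0.035,0],[-0.022,-0.016,0]],"dr":[[0,0,0],[0,0,0],[0,0,0],[0,0,0],[0,0,0],[0,0,0],[0,0,0],[0,0,0],[0,0,0],[0,0,0]],"claw":[0.2,0.2,0.2,0.2,0.2,0.2,0.2,0.2,0.2,0.2]}'
python3 -m pendant '{"slide":[[0,0,0],[0,0,0],[0,0,0],[0,0,0]],"dr":[[0,0,0],[0,0,0],[0,0,0],[0,0,0]],"claw":[0.2,0.2,0.2,0.2]}'
python3 -c "
from h import *
go(*W['yellow'],.035,31.9)"
```

```text
clock: 26.6
position: [0.5441, -0.1735, 0.1851]
ee_rot: [1.529, 2.744, -0.001]
force: [-1.1, -0.3, -0.7]
width: 0.3
gripper_force: 15.0
clock: 27.0
position: [0.5449, -0.17, 0.1847]
ee_rot: [-1.519, -2.749, -0.001]
force: [0.1, 0.2, -0.7]
width: 0.303
gripper_force: 15.0
t 27.0 pos [ 0.545 -0.17   0.185] dr [ 0.002 -0.004  0.036] slide after turn [ 0.001 -0.004  0.499] now [ 0.    -0.004  0.499] q7 0.96 w 0.303 F 15.0
```

```bash
python3 -m pendant '{"slide":[[0.002,-0.004,0],[0,0,0.1],[0,0,0.1],[0,0,0.1],[0,0,0.09],[0,0,0.06],[0,0,0.03],[0,0,0.02],[0,0,0],[0,0,0]],"dr":[[0,0,0],[0,0,0],[0,0,0],[0,0,0],[0,0,0],[0,0,0],[0,0,0],[0,0,0],[0,0,0],[0,0,0]],"claw":[0.2,0.2,0.2,0.2,0.2,0.2,0.2,0.2,0.2,0.2]}'
python3 -c "
from h import *
go(*W['yellow'],.035,31.9)"
```

```text
clock: 28.0
position: [0.5438, -0.1716, 0.0354]
ee_rot: [1.521, 2.748, 0.001]
force: [-0.3, 0.2, -0.4]
width: 0.301
gripper_force: 15.0
t 28.0 pos [ 0.544 -0.172  0.035] dr [0.007 0.006 0.023] slide after turn [0.003 0.002 0.001] now [0.003 0.002 0.001] q7 1.06 w 0.301 F 15.0
```

```bash
python3 -m pendant '{"slide":[[0,0,0],[0,0,0],[0,0,0],[0,0,0],[0,0,-0.08],[0,0,-0.1],[0,0,-0.1],[0,0,-0.1],[0,0,-0.1],[0,0,0]],"dr":[[0,0,0],[0,0,0],[0,0,0],[0,0,0],[0,0,0],[0,0,0],[0,0,0],[0,0,0],[0,0,0.8],[0,0,0.8]],"claw":[0.6,0.9,1,1,1,1,1,1,1,1]}'
python3 -m pendant '{"slide":[[0,0,0],[0,0,0],[0,0,0],[0,0,0],[0,0,0],[0,0,0],[0,0,0]],"dr":[[0,0,1],[0,0,1],[0,0,1],[0,0,1],[0,0,1],[0,0,1],[0,0,0]],"claw":[1,1,1,1,1,1,1]}'
python3 - <<'E'
from h import *
go(*G['green'],.179,-20.5)
E
```

```text
clock: 29.0
position: [0.5454, -0.1724, 0.1828]
ee_rot: [1.78, 2.581, 0.005]
force: [-1.0, -0.2, -1.0]
width: 1.002
gripper_force: 0.0
clock: 29.7
position: [0.5432, -0.1713, 0.1786]
ee_rot: [-2.578, -1.795, 0.0]
force: [0.0, -0.2, 0.8]
width: 1.004
gripper_force: 0.0
t 29.7 pos [ 0.543 -0.171  0.179] dr [-0.002  0.002  0.03 ] slide after turn [ 0.784 -0.239 -0.001] now [ 0.785 -0.237 -0.001] q7 0.18 w 1.004 F 0.0
```

```bash
python3 -m pendant '{"slide":[[0.1,-0.03,0],[0.1,-0.03,0],[0.1,-0.03,0],[0.1,-0.03,0],[0.1,-0.03,0],[0.1,-0.03,0],[0.1,-0.03,0],[0.06,-0.02,0],[0.025,-0.007,0],[0,0,0]],"dr":[[0,0,0],[0,0,0],[0,0,0],[0,0,0],[0,0,0],[0,0,0],[0,0,0],[0,0,0],[0,0,0],[0,0,0]],"claw":[1,1,1,1,1,1,1,1,1,1]}'
python3 -m pendant '{"slide":[[0,0,0],[0,0,0],[0,0,0]],"dr":[[0,0,0],[0,0,0],[0,0,0]],"claw":[1,1,1]}'
python3 - <<'E'
from h import *
go(*G['green'],.034,-20.5)
im=np.hstack([arm.get_image("top")[150:290,330:490],arm.get_image("side")[70:210,320:480]])[:,:,::-1]
cv2.imwrite("pics/p3.png",cv2.convertScaleAbs(cv2.resize(im,None,fx=2.4,fy=2.4),alpha=1.8))
E
```

```text
clock: 30.7
position: [0.5579, 0.0748, 0.1786]
ee_rot: [-2.573, -1.802, 0.0]
force: [0.7, -0.3, 0.0]
width: 0.998
gripper_force: 0.0
clock: 31.0
position: [0.5579, 0.0728, 0.1788]
ee_rot: [2.578, 1.795, 0.0]
force: [1.0, -0.0, -0.1]
width: 1.003
gripper_force: 0.0
t 31.0 pos [0.558 0.073 0.179] dr [0.002 0.001 0.031] slide after turn [ 0.005 -0.     0.483] now [ 0.005 -0.     0.483] q7 -0.27 w 1.003 F 0.0
```

View pics/p3.png

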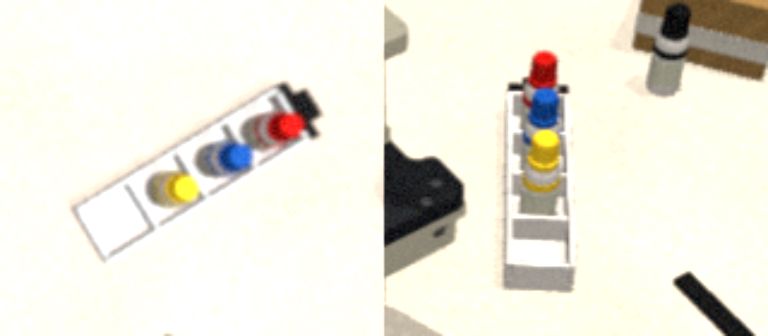

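Red, blue and yellow stand upright in compartments 1–3, with the yellow cap at (183,188). Green is last.

```bash
python3 -m pendant '{"slide":[[0.004,0,0],[0,0,0.1],[0,0,0.1],[0,0,0.1],[0,0,0.1],[0,0,0.05],[0,0,0.03],[0,0,0],[0,0,0]],"dr":[[0,0,0],[0,0,0],[0,0,0],[0,0,0],[0,0,0],[0,0,0],[0,0,0],[0,0,0],[0,0,0]],"claw":[1,1,1,1,1,1,1,1,1]}'
python3 -m pendant '{"slide":[[0,0,0],[0,0,0],[0,0,0],[0,0,0],[0,0,0],[0,0,0],[0,0,0],[0,0,0],[0,0,0],[0,0,0]],"dr":[[0,0,0],[0,0,0],[0,0,0],[0,0,0],[0,0,0],[0,0,0],[0,0,0],[0,0,0],[0,0,0],[0,0,0]],"claw":[0.2,0.2,0.2,0.2,0.2,0.2,0.2,0.2,0.2,0.2]}' 15
```

```text
clock: 32.0
position: [0.5591, 0.0752, 0.0357]
ee_rot: [2.576, 1.797, 0.002]
force: [-0.0, -1.0, 0.8]
width: 1.0
gripper_force: 0.0
clock: 33.0
position: [0.5583, 0.0752, 0.0347]
ee_rot: [-2.576, -1.798, -0.0]
force: [-0.3, -0.8, 0.1]
width: 0.298
gripper_force: 15.0
```

```bash
python3 -m pendant '{"slide":[[0,0,-0.05],[0,0,-0.1],[0,0,-0.1],[0,0,-0.1],[0,0,-0.1],[0,0,-0.05],[0,0,0],[0,0,0],[0,0,0],[0,0,0]],"dr":[[0,0,0],[0,0,0],[0,0,0],[0,0,0],[0,0,-0.4],[0,0,-1],[0,0,-1],[0,0,-1],[0,0,-1],[0,0,-1]],"claw":[0.2,0.2,0.2,0.2,0.2,0.2,0.2,0.2,0.2,0.2]}'
python3 -m pendant '{"slide":[[0,0,0],[0,0,0],[0,0,0],[0,0,0]],"dr":[[0,0,-1],[0,0,-1],[0,0,-0.2],[0,0,0]],"claw":[0.2,0.2,0.2,0.2]}'
python3 -c "
from h import *
go(*W['green'],.185,31.9)"
```

```text
clock: 34.0
position: [0.5583, 0.0749, 0.1859]
ee_rot: [1.864, 2.528, 0.001]
force: [-1.1, 0.4, -0.3]
width: 0.301
gripper_force: 15.0
clock: 34.4
position: [0.5584, 0.0749, 0.1855]
ee_rot: [1.525, 2.746, 0.001]
force: [-0.9, -1.1, -0.2]
width: 0.302
gripper_force: 15.0
t 34.4 pos [0.558 0.075 0.185] dr [0.006 0.002 0.001] slide after turn [-0.516 -0.473  0.002] now [-0.516 -0.473  0.001] q7 0.52 w 0.302 F 15.0
```

```bash
python3 -m pendant '{"slide":[[-0.07,-0.064,0],[-0.08,-0.073,0],[-0.08,-0.073,0],[-0.08,-0.073,0],[-0.08,-0.073,0],[-0.07,-0.064,0],[-0.04,-0.036,0],[-0.015,-0.018,0],[0,0,0],[0,0,0]],"dr":[[0,0,0],[0,0,0],[0,0,0],[0,0,0],[0,0,0],[0,0,0],[0,0,0],[0,0,0],[0,0,0],[0,0,0]],"claw":[0.2,0.2,0.2,0.2,0.2,0.2,0.2,0.2,0.2,0.2]}'
python3 -m pendant '{"slide":[[0,0,0],[0,0,0]],"dr":[[0,0,0],[0,0,0]],"claw":[0.2,0.2]}'
python3 -c "
from h import *
go(*W['green'],.035,31.9)"
```

```text
clock: 35.4
position: [0.52, -0.13, 0.1847]
ee_rot: [-1.521, -2.748, -0.001]
force: [0.5, 0.0, 0.3]
width: 0.297
gripper_force: 15.0
clock: 35.6
position: [0.52, -0.1301, 0.1846]
ee_rot: [-1.52, -2.749, -0.0]
force: [-0.5, -0.2, -0.7]
width: 0.301
gripper_force: 15.0
t 35.6 pos [ 0.52  -0.13   0.185] dr [ 0.001 -0.003  0.035] slide after turn [-0.003 -0.004  0.499] now [-0.003 -0.004  0.499] q7 0.91 w 0.301 F 15.0
```

```bash
python3 -m pendant '{"slide":[[0,-0.003,0],[0,0,0.1],[0,0,0.1],[0,0,0.1],[0,0,0.09],[0,0,0.06],[0,0,0.03],[0,0,0.02],[0,0,0],[0,0,0]],"dr":[[0,0,0],[0,0,0],[0,0,0],[0,0,0],[0,0,0],[0,0,0],[0,0,0],[0,0,0],[0,0,0],[0,0,0]],"claw":[0.2,0.2,0.2,0.2,0.2,0.2,0.2,0.2,0.2,0.2]}'
python3 -m pendant '{"slide":[[0,0,0],[0,0,0],[0,0,0],[0,0,0],[0,0,-0.08],[0,0,-0.1],[0,0,-0.1],[0,0,-0.1],[0,0,-0.1],[0,0,0]],"dr":[[0,0,0],[0,0,0],[0,0,0],[0,0,0],[0,0,0],[0,0,0],[0,0,0],[0,0,0],[0,0,0],[0,0,0]],"claw":[0.6,0.9,1,1,1,1,1,1,1,1]}'
python3 -m pendant '{"slide":[[0.12,0.12,0],[0.12,0.12,0],[0.12,0.12,0],[0.12,0.12,0],[0.12,0.12,0],[0.12,0.12,0],[0,0,0],[0,0,0],[0,0,0],[0,0,0]],"dr":[[0,0,0],[0,0,0],[0,0,0],[0,0,0],[0,0,0],[0,0,0],[0,0,0],[0,0,0],[0,0,0],[0,0,0]],"claw":[1,1,1,1,1,1,1,1,1,1]}'
python3 - <<'E'
from h import *
im=np.hstack([arm.get_image("top")[150:290,330:490],arm.get_image("side")[70:210,320:480]])[:,:,::-1]
cv2.imwrite("pics/p4.png",cv2.convertScaleAbs(cv2.resize(im,None,fx=2.4,fy=2.4),alpha=1.8))
E
```

```text
clock: 36.6
position: [0.5196, -0.1318, 0.0354]
ee_rot: [1.521, 2.748, 0.001]
force: [0.2, -0.2, -0.2]
width: 0.303
gripper_force: 15.0
clock: 37.6
position: [0.5212, -0.1324, 0.1825]
ee_rot: [1.519, 2.743, 0.004]
force: [0.2, -0.1, 0.3]
width: 0.998
gripper_force: 0.0
clock: 38.6
position: [0.5861, 0.1587, 0.1787]
ee_rot: [1.525, 2.746, -0.001]
force: [0.2, 0.0, 0.3]
width: 1.002
gripper_force: 0.0
```

View pics/p4.png

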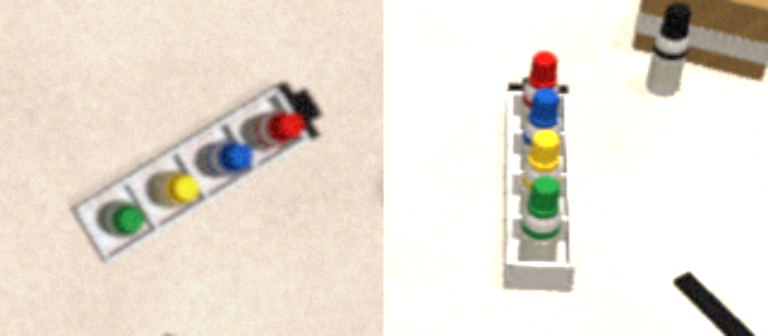

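All four bottles stand upright in order from the black end: red (287,125), blue (236,157), yellow (183,188) and green (128,218). The arm is clear, so I'm handing in.

```bash
python3 -c "
from cell import arm
print(arm.sign_off())"
```

```text
the job is handed in; nothing more can be done
None
```

The job is handed in: red, blue, yellow and green stand upright in compartments 1–4 of the white rack, the same order from the black end as in the grey rack, after about 39 s of robot time; the hand-in returned no verdict.

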